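# Return the parts tin to its pad on the bench carousel

## Robot

A 7-joint arm with a two-finger parallel gripper is mounted at the origin on the work surface. World frame = base frame: x ahead of the robot, y to its left, z up, the work surface at z = 0. Lengths are in m, angles in rad, forces in N, time in s.
With the tool pointing down it reaches from about 0.425 to 0.925 m from the base axis. Payload 6.8 kg.
Tool frame: the origin (TCP) lies on the centre line of the jaws, within the pads' length; the fingertips stand 11 mm ahead of it and the grasp point (between the pads) lies 8 mm behind it; z points along the fingers, y is the direction in which the jaws open and shut (so a half turn about z gives the same grasp; the last joint's range is limited). The gripper opens to 85 mm and grips with 20 to 120 N. Pads are 22 mm wide; open, the fingers measure 114 mm over their backs; the gripper's body (76 mm by 85 mm) begins 54 mm behind the grasp point. The pads swing forward as they close: fully open they stand 13 mm farther back than shut.
Start: joints at [-1.397, 0.477, 0.022, 1.555, -0.011, 1.109, -0.083], TCP at [0.188, 0.648, 0.242] pointing down, gripper open.
Joint ranges: [-2.96, 2.96], [-0.34, 2.1], [-1.41, 1.46], [0.24, 2.44], [-1.37, 4.51], [0.17, 1.92], [-2.96, 2.96]. Speed limits (rad/s): [2.39, 2.39, 3.14, 3.14, 3.14, 3.14, 3.14].

## Interface

Orientations are given as a rotation vector (axis times angle).
In Python, from bench import r gives the robot as it stands.
- The arm moves only by the tool send_rows, never from a script. Its argument "deltas" is a list of rows, each a list of 7 numbers: the opening, from 0 (shut) to 1 (fully open), then the shift along the tool's x, y, z as a fraction of full scale, then the turn, a rotation vector about the tool's x, y, z as a fraction of full scale. In form: [[hand, x, y, z, ax, ay, az], ...]. A call has 1 to 20 rows; each row is the pose to reach, as a shift and turn from the pose commanded when the call began, along the tool's axes at that moment, turning the shorter way round; what a row does not reach only later rows make up. Full scale, the value 1, is 150 mm for a shift and 180 degrees for a turn. A row lasts 1/12 s, in which the tool goes at most 41.7 mm and 7.16 degrees, less where a joint would pass 70% of its speed; a pose out of reach is approached as far as the arm can. A call with a number of a shift or a turn outside -1 to 1 is refused whole. A call with a gripper value outside its range is refused whole. The fingers move at their own pace and stop on an object; "squeeze" is the grip in N (left out, the last holds). Time passes only in rows, so rows that repeat a pose let the fingers close. It gives the time, the measured TCP pose, the force and the opening at its end, in the units of the state.
- r.get_obs(): the state, without advancing time (a new reading comes with each control period).
- r.grab_frame(name): name is "scene" or "top" or "wrist"; returns a dict with "pixels" (480x640x3 uint8, red, green, blue), "camera_matrix" (3x3 intrinsics, pixels), "rvec" (rotation vector, rad) and "tvec" (3), from world to camera coordinates, as OpenCV has them. Camera axes: x right, y down, z forward; pixel columns grow to the right and rows downward; lengths in m; the calibration is good to about 2 mm. The wrist camera is an equidistant fisheye: a pixel r from the principal point sees the ray r / f radians off the axis. A picture is of the moment at which its call begins. There is no depth.
- r.hand_in(): hands the job in, once; it reports no verdict.
The state is a dict: "clock": time; "joints": joint angles; "qvel": joint speeds; "tau": joint torques, N m; "tcp_pos": TCP position; "orientation": TCP orientation; "contact_force": force on the tool from outside, world axes, zero at the start; "moment": the same for the moment, N m; "grip_width": finger opening in m.
Only numpy, scipy, OpenCV 4.12 (cv2) and the standard library are available. Lean on these libraries where they do the work, as an engineer would, in place of code of your own. Each camera call takes 0.05 s, during which the arm holds its last target. There are 200 camera calls.

## Task

Take the small oblong steel parts tin standing on the workbench (not the larger oblong one, nor a square one) and set it down upright, lid up, on the empty oblong rubber pad of the carousel, centred on the pad and with its long side along the pad's long side. The carousel turns freely: set the tin down rather than dropping it, and leave the carousel facing the way it does now.

Things in the scene. Friction and masses are not known exactly. Their poses are not given: they have to be found in the camera images.
- tin_mid (a point): Centre (half-way up) of the small oblong tin: closed dark-grey steel box with a light flat lid, 80 mm long (x axis), 44 mm wide (y), 40 mm high (z, up), about 0.2 kg, loose, standing on the bench top (z = 0), ends alike. A larger oblong tin (108 x 64 x 40 mm) and a square one (62 x 62 x 40 mm) of the same make stand on the bench about 15 cm or more away.
- pad (a point): Centre of the top face of the empty oblong pad, the target: dark flat rubber 90 mm long (x axis, pointing straight out from the axle), 54 mm wide (y), z up, 2 mm thick, on the carousel's plywood disc; its top is 32 mm above the bench, its centre 95 mm out from the axle.
- carousel (a joint): Turn of the disc (300 mm across) about its upright axle, rad, counter-clockwise from above positive, 0 at the start whichever way it faces. Turns freely, no stops: a sideways push of 0.15 N at the pad moves it. A knob 32 mm across stands in the middle, 24 mm above the pads; on two more pads, a third of a turn either way, stand a square and a round tin, 62 mm wide, up to 45 mm high.
Not all that is in view belongs to the job. What is shaped like the part that bears tin_mid but blue or brown is not meant.

How it is judged:
At the end, for the whole second after the job is handed in: The small oblong tin stands upright on the empty pad, its centre within 15 mm of the pad's centre, its long side within 12 degrees of the pad's long side, resting on the pad (within 5 mm in height), at rest; the carousel is at rest and within 12 degrees of the way it faced at the start (horizontal distance between tin_mid and pad below 0.015 m and angle between the x axis of tin_mid and the x axis of pad, either way round below 0.21 rad and z of tin_mid in the frame of pad between 0.015 and 0.025 m and angle between tin_mid's own z axis and vertical below 0.1 rad and not (value of joint carousel above 0.21 rad or value of joint carousel below -0.21 rad) and linear speed of tin below 0.02 m/s and velocity of joint carousel between -0.05 and 0.05 rad/s); the robot touches nothing.
It fails at once if the carousel is turned more than 12 degrees from the way it faced at the start (value of joint carousel above 0.21 rad or value of joint carousel below -0.21 rad).
It fails at once if the tin is dropped onto the carousel: it falls freely near the pad at more than 0.6 m/s (horizontal distance between tin_mid and pad below 0.06 m and linear speed of tin above 0.6 m/s and contact force between the fingers and tin below 0.1 N).
It also fails if it takes over 40 s, if anything falls off the work surface, if the arm or the gripper's body presses on something with over 40 N, if the wrist force passes 120 N, or if a joint passes its speed limit or range.

## Working session

There is one attempt and no reset: what is moved stays moved. The work goes in short steps, Python scripts to look and compute and a tool call to move; the robot and the scene stay as the last step left them, time stands still between calls to the robot, and variables do not carry over. Pictures are saved under pics/ and viewed, about 8 in all and at most 12, crops included, and the job is handed in when it is done.

Besides the shell and the picture viewer there is one more tool, called in YAML: its name, and indented under it one key for each argument. send_rows: Moves the arm, as the interface text tells. Shift numbers are shares of 150 mm and turn numbers shares of 180 degrees, none past 1 either way. Its arguments: {"type":"object","properties":{"deltas":{"type":"array","items":{"type":"array","items":{"type":"number"}}},"squeeze":{"type":"number"}},"required":["deltas"]}

```bash
mkdir -p pics; ls
python3 - <<'E'
from bench import r
import cv2,pickle
o=r.get_obs();print(o)
for n in("scene","top"):
    f=r.grab_frame(n);pickle.dump(f,open(f"pics/{n}.pkl","wb"))
    cv2.imwrite(f"pics/{n}.png",f["pixels"][:,:,::-1]);print(n,f["camera_matrix"],f["rvec"],f["tvec"])
E
```

```text
pics
{'clock': 0.0, 'joints': array([-1.39710818,  0.47780497,  0.02239135,  1.55641821, -0.01152034,
        1.1092677 , -0.08310392]), 'qvel': array([ 0.00120434, -0.00134744,  0.00094335, -0.00172567,  0.00094829,
        0.00094015,  0.00129677]), 'tau': array([-5.78538165e-04, -5.96459949e+01,  1.60766255e+00, -2.81186736e+01,
        1.24937898e-02,  9.71287343e-03, -7.70415880e-06]), 'tcp_pos': array([0.18758401, 0.64784453, 0.24133745]), 'orientation': array([-4.41210217e-01, -3.11034135e+00,  2.77366995e-03]), 'contact_force': array([-0.44244447,  0.17124129,  0.17238039]), 'moment': array([0.04070687, 0.03401347, 0.02443755]), 'grip_width': 0.08554113958621141}
scene [[559.94232618   0.         309.88634561]
 [  0.         559.94232618 238.21981478]
 [  0.           0.           1.        ]] [ 2.27063946  1.03932514 -0.38533613] [-0.44098887 -0.31289054  1.40451773]
top [[508.70532413   0.         321.84198893]
 [  0.         508.70532413 237.68264871]
 [  0.           0.           1.        ]] [ 2.11926879 -2.15127769  0.104582  ] [0.08357    0.61371077 0.95942841]
```

View pics/top.png

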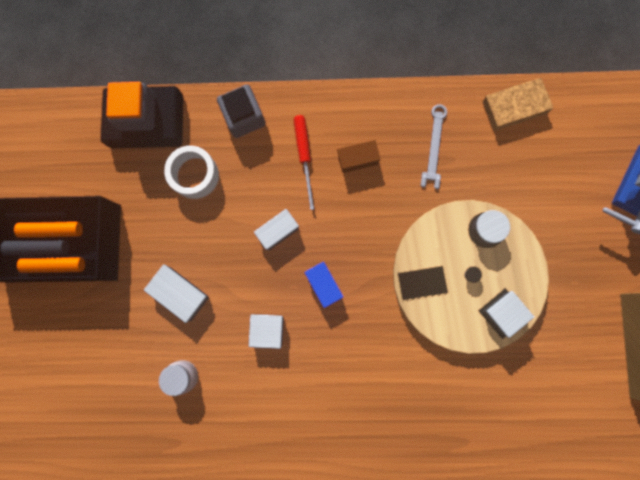

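View pics/scene.png

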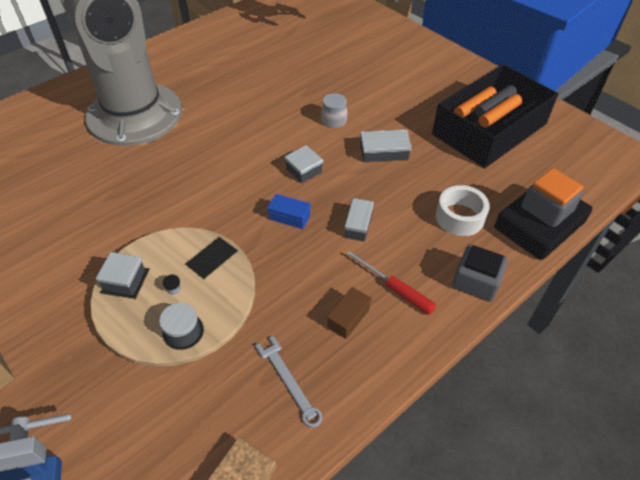

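Light-lidded candidates in the top view are (276,230), (176,293) and (266,331). The first is the smallest oblong one, (176,293) is the larger oblong and (266,331) is square. The blue (324,285) and brown (358,156) blocks are decoys. The empty pad is at (423,283). I'll measure these and check the pick in a crop.

```bash
cat > h.py <<'E'
import numpy as np,cv2
from scipy.spatial.transform import Rotation as R
def back(f,uv,z):
    K=f["camera_matrix"];Rm=cv2.Rodrigues(np.array(f["rvec"],float))[0];t=np.array(f["tvec"]).ravel()
    uv=np.atleast_2d(uv).astype(float);d=np.c_[uv,np.ones(len(uv))]@np.linalg.inv(K).T@Rm;c=-Rm.T@t
    return c+d*((z-c[2])/d[:,2])[:,None]
def rect(f,m,uv,z):
    """blob of mask m at/near uv -> centre, long-axis angle(deg), sizes(mm) on plane z"""
    n,l,s,_=cv2.connectedComponentsWithStats(m.astype(np.uint8));k=l[uv[1],uv[0]]
    c=max(cv2.findContours((l==k).astype(np.uint8),0,cv2.CHAIN_APPROX_NONE)[0],key=len)[:,0]
    p=back(f,c,z)[:,:2]*1000
    (x,y),(w,h),a=cv2.minAreaRect(p.astype(np.float32))
    return (round(x,1),round(y,1)),round((a+(90 if h>w else 0))%180,1),(round(w,1),round(h,1))
E
python3 - <<'E'
import pickle
from h import *
f=pickle.load(open("pics/top.pkl","rb"));im=f["pixels"].astype(int)
mx,mn=im.max(2),im.min(2);light=(mn>120)&(mx-mn<50);dark=mx<70
for uv in((276,230),(176,293),(266,331)):print(uv,rect(f,light,uv,.04))
print("pad",rect(f,dark,(423,283),.032),"knob",rect(f,dark,(473,275),.056))
s=pickle.load(open("pics/scene.pkl","rb"));im2=s["pixels"].astype(int)
mx,mn=im2.max(2),im2.min(2)
for uv in((361,212),):print("scene tin",rect(s,(mn>130)&(mx-mn<50),uv,.04))
print("scene pad",rect(s,mx<70,(212,257),.032))
Rm=cv2.Rodrigues(f["rvec"])[0];print("cam",-Rm.T@f["tvec"])
c=f["pixels"][190:340,150:480,::-1];cv2.imwrite("pics/c.png",cv2.resize(c,None,fx=2.4,fy=2.4,interpolation=2))
E
```

```text
(276, 230) ((635.1, 165.7), 125.1, (44.4, 80.9))
(176, 293) ((511.3, 366.3), 52.9, (108.4, 66.0))
(266, 331) ((435.4, 186.7), 176.5, (62.6, 63.4))
pad ((633.5, 108.1), 87.9, (1359.9, 986.6)) knob ((629.8, 106.5), 87.9, (1327.3, 963.0))
scene tin ((639.5, 165.6), 125.3, (44.2, 81.0))
scene pad ((527.4, -120.1), 98.4, (50.3, 86.9))
cam [0.48104648 0.0394603  1.03497097]
```

View pics/c.png

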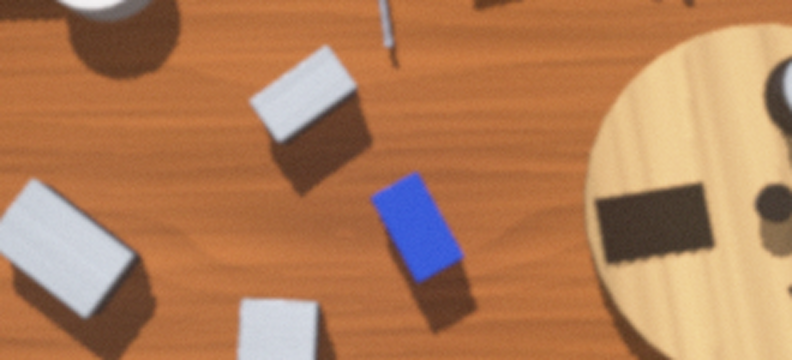

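The crop confirms (276,230): its lid measures 80.9 x 44.4 mm, and both cameras agree on its position to within 4 mm. The top-view pad threshold was too low, so I'll redo that.

Run:
```python
import pickle
from h import *
f=pickle.load(open("pics/top.pkl","rb"));im=f["pixels"].astype(int)
mx=im.max(2);print(im[283,423],im[275,473])
for t in(90,110,130):
  print(t,"pad",rect(f,mx<t,(423,283),.032),"knob",rect(f,mx<t,(473,273),.056))
s=pickle.load(open("pics/scene.pkl","rb"));mx=s["pixels"].max(2)
for t in (70,90,110):print("scene pad",rect(s,mx<t,(212,257),.032))
hsv=cv2.cvtColor(f["pixels"],cv2.COLOR_RGB2HSV)
m=(f["pixels"][:,:,1]>140)&(np.arange(640)[None]>385)&(np.arange(480)[:,None]>195)
c=max(cv2.findContours(m.astype(np.uint8),0,1)[0],key=cv2.contourArea)
print("disc",cv2.minEnclosingCircle((back(f,c[:,0],.03)[:,:2]*1000).astype(np.float32)))
from bench import r
o=r.get_obs();print(o["tcp_pos"],R.from_rotvec(o["orientation"]).as_matrix())
```

```text
[72 57 44] [77 63 54]
90 pad ((524.2, -120.2), 98.7, (48.8, 84.7)) knob ((537.4, -213.0), 89.1, (26.6, 24.7))
110 pad ((523.8, -120.2), 98.1, (51.6, 86.8)) knob ((537.3, -213.1), 177.1, (26.4, 28.8))
130 pad ((524.2, -120.1), 98.7, (52.6, 87.9)) knob ((530.3, -218.3), 40.3, (45.4, 30.2))
scene pad ((527.4, -120.1), 98.4, (50.3, 86.9))
scene pad ((527.2, -119.9), 98.3, (53.0, 88.0))
scene pad ((527.0, -120.2), 98.3, (54.0, 89.9))
disc ((539.58740234375, -214.3758544921875), 150.35397338867188)
[0.18757726 0.64788609 0.24143479] [[-9.60562519e-01  2.78063931e-01 -3.13635502e-04]
 [ 2.78064072e-01  9.60561218e-01 -1.58668052e-03]
 [-1.39932522e-04 -1.61131660e-03 -9.99998692e-01]]
```

send_rows:
  deltas:
    - [1, -0.23, -0.14, 0, 0, 0, 0]
    - [1, -0.47, -0.28, 0, 0, 0, 0]
    - [1, -0.7, -0.42, 0, 0, 0, 0]
    - [1, -0.943, -0.564, 0, 0, 0, 0]

```text
clock: 0.43
tcp_pos: [0.3002, 0.5267, 0.2418]
orientation: [-0.44, -3.11, 0.001]
contact_force: [1.0, 0.9, 0.4]
grip_width: 0.0859
```

send_rows:
  deltas:
    - [1, -0.23, -0.14, 0, 0, 0, 0]
    - [1, -0.47, -0.28, 0, 0, 0, 0]
    - [1, -0.7, -0.42, 0, 0, 0, 0]
    - [1, -0.943, -0.564, 0, 0, 0, 0]

```text
clock: 0.77
tcp_pos: [0.4121, 0.4065, 0.2421]
orientation: [-0.441, -3.11, 0.0]
contact_force: [0.4, 0.7, 0.1]
grip_width: 0.0851
```

send_rows:
  deltas:
    - [1, -0.23, -0.14, 0, 0, 0, 0]
    - [1, -0.47, -0.28, 0, 0, 0, 0]
    - [1, -0.7, -0.42, 0, 0, 0, 0]
    - [1, -0.943, -0.564, 0, 0, 0, 0]

```text
clock: 1.1
tcp_pos: [0.524, 0.2864, 0.2421]
orientation: [-0.441, -3.11, 0.0]
contact_force: [0.9, 1.3, -0.0]
grip_width: 0.0855
```

send_rows:
  deltas:
    - [1, -0.23, -0.14, 0, 0, 0, 0.035]
    - [1, -0.47, -0.28, 0, 0, 0, 0.07]
    - [1, -0.7, -0.42, 0.05, 0, 0, 0.11]
    - [1, -0.943, -0.564, 0.1, 0, 0, 0.145]
    - [1, -0.943, -0.564, 0.25, 0, 0, 0.18]
    - [1, -0.943, -0.564, 0.4, 0, 0, 0.215]
    - [1, -0.943, -0.564, 0.4, 0, 0, 0.215]
    - [1, -0.943, -0.564, 0.4, 0, 0, 0.215]
    - [1, -0.943, -0.564, 0.4, 0, 0, 0.215]

```text
clock: 1.85
tcp_pos: [0.6358, 0.1683, 0.1832]
orientation: [1.441, 2.791, 0.001]
contact_force: [-0.3, 0.3, 0.9]
grip_width: 0.0855
```

```bash
cat > plan.py <<'E'
import sys
from h import *
from bench import r
def plan(p,a):
    """deltas (full-scale units) to bring TCP to p (mm), tool x at angle a deg, pointing down"""
    o=r.get_obs();M=R.from_rotvec(o["orientation"]);c=np.cos(np.radians(a));s=np.sin(np.radians(a))
    T=R.from_matrix([[c,s,0],[s,-c,0],[0,0,-1]])
    print("t",round(o["clock"],2),"tcp",(o["tcp_pos"]*1e3).round(1),"F",o["contact_force"].round(1),"w",round(o["grip_width"]*1e3,1),"q",o["joints"].round(2))
    print("shift",(M.inv().apply(np.array(p)-o["tcp_pos"]*1e3)/150).round(3),"turn",((M.inv()*T).as_rotvec()/np.pi).round(4))
if __name__=="__main__":v=[float(x) for x in sys.argv[1:]];plan(v[:3],v[3])
E
python3 plan.py 637 165.7 120 125.2
python3 - <<'E'
from bench import r
import cv2,pickle
f=r.grab_frame("wrist");pickle.dump(f,open("pics/w.pkl","wb"));cv2.imwrite("pics/w.png",f["pixels"][:,:,::-1]);print(f["camera_matrix"])
E
```

```text
t 1.85 tcp [635.8 168.3 183.2] F [-0.3  0.3  0.9] w 85.5 q [-0.61  0.52  0.35  1.67 -0.21  0.98  0.44]
shift [-0.019 -0.004  0.421] turn [0.0002 0.     0.0011]
[[371.64829954   0.         318.43157581]
 [  0.         371.64829954 237.7800213 ]
 [  0.           0.           1.        ]]
```

View pics/w.png

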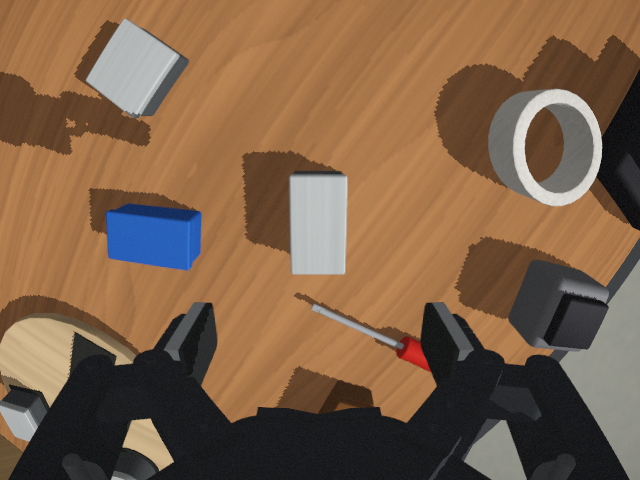

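The wrist view shows the tin upright at (319,224), between and ahead of the fingers and aligned with them. I'll refine its pose from this fisheye image.

```bash
cat >> h.py <<'E'
def undist(f,uv):
    """fisheye equidistant -> pinhole pixel with the same K"""
    K=f["camera_matrix"];q=cv2.fisheye.undistortPoints(np.array(uv,float).reshape(-1,1,2),K,np.zeros(4))[:,0]
    return q*K[0,0]+K[:2,2]
def wrect(f,m,uv,z):
    n,l=cv2.connectedComponents(m.astype(np.uint8));k=l[uv[1],uv[0]]
    c=max(cv2.findContours((l==k).astype(np.uint8),0,cv2.CHAIN_APPROX_NONE)[0],key=len)[:,0]
    (x,y),(w,h),a=cv2.minAreaRect((back(f,undist(f,c),z)[:,:2]*1000).astype(np.float32))
    return (round(x,1),round(y,1)),round((a+(90 if h>w else 0))%180,1),(round(w,1),round(h,1))
E
python3 - <<'E'
import pickle
from h import *
f=pickle.load(open("pics/w.pkl","rb"));im=f["pixels"].astype(int);mx,mn=im.max(2),im.min(2)
for t in(110,130,150):print(wrect(f,(mn>t)&(mx-mn<45),(319,224),.04))
E
```

```text
((637.3, 168.0), 125.1, (43.6, 79.6))
((637.6, 167.9), 125.1, (43.2, 78.9))
((637.5, 168.2), 125.3, (42.9, 77.9))
```

send_rows:
  deltas:
    - [1, -0.01, 0.005, 0.2, 0, 0, 0.001]
    - [1, -0.01, 0.005, 0.4, 0, 0, 0.001]
    - [1, -0.01, 0.005, 0.6, 0, 0, 0.001]
    - [1, -0.01, 0.005, 0.8, 0, 0, 0.001]
    - [1, -0.01, 0.005, 0.95, 0, 0, 0.001]
    - [1, -0.01, 0.005, 1, 0, 0, 0.001]
    - [1, -0.01, 0.005, 1, 0, 0, 0.001]

```text
clock: 2.48
tcp_pos: [0.6364, 0.1671, 0.0315]
orientation: [-1.448, -2.786, 0.002]
contact_force: [0.5, 0.2, -0.0]
grip_width: 0.0852
```

send_rows:
  squeeze: 30
  deltas:
    - [1, 0, 0, 0.06, 0, 0, 0]
    - [1, 0, 0, 0.115, 0, 0, 0]
    - [1, 0, 0, 0.115, 0, 0, 0]
    - [0.3, 0, 0, 0.115, 0, 0, 0]
    - [0.3, 0, 0, 0.115, 0, 0, 0]
    - [0.3, 0, 0, 0.115, 0, 0, 0]
    - [0.3, 0, 0, 0.115, 0, 0, 0]
    - [0.3, 0, 0, 0.115, 0, 0, 0]
    - [0.3, 0, 0, 0.115, 0, 0, 0]
    - [0.3, 0, 0, 0.115, 0, 0, 0]
    - [0.3, 0, 0, 0.115, 0, 0, 0]

```text
clock: 3.4
tcp_pos: [0.6375, 0.1668, 0.0157]
orientation: [1.451, 2.786, 0.001]
contact_force: [-2.0, 0.2, 6.2]
grip_width: 0.0434
```

```bash
python3 plan.py 637.3 167.5 16 125.2
```

```text
t 3.4 tcp [637.5 166.8  15.7] F [-2.   0.2  6.2] w 43.4 q [-0.55  0.74  0.28  1.75 -0.29  0.69  0.5 ]
shift [ 0.005  0.001 -0.002] turn [ 0.0003  0.0001 -0.0013]
```

send_rows:
  deltas:
    - [0.3, 0, 0, -0.1, 0, 0, 0]
    - [0.3, 0, 0, -0.3, 0, 0, 0]
    - [0.3, 0, 0, -0.5, 0, 0, 0]
    - [0.3, 0, 0, -0.7, 0, 0, 0]
    - [0.3, 0, 0, -0.85, 0, 0, 0]
    - [0.3, 0, 0, -0.9, 0, 0, 0]
    - [0.3, 0, 0, -0.9, 0, 0, 0]

```text
clock: 3.98
tcp_pos: [0.6383, 0.167, 0.1525]
orientation: [1.45, 2.784, 0.005]
contact_force: [0.0, -0.3, -3.1]
grip_width: 0.0435
```

send_rows:
  deltas:
    - [0.3, -0.05, -0.08, 0, 0, 0, 0]
    - [0.3, -0.15, -0.24, 0, 0, 0, 0]
    - [0.3, -0.3, -0.45, 0, 0, 0, 0]
    - [0.3, -0.43, -0.65, 0, 0, 0, 0]
    - [0.3, -0.567, -0.856, 0, 0, 0, 0]

```text
clock: 4.4
tcp_pos: [0.5776, 0.0212, 0.1477]
orientation: [-1.449, -2.783, 0.005]
contact_force: [0.4, -0.4, -2.4]
grip_width: 0.0439
```

send_rows:
  deltas:
    - [0.3, -0.14, -0.2, 0, 0, 0, 0.02]
    - [0.3, -0.28, -0.41, 0, 0, 0, 0.05]
    - [0.3, -0.4, -0.6, 0, 0, 0, 0.08]
    - [0.3, -0.5, -0.75, 0, 0, 0, 0.11]
    - [0.3, -0.55, -0.83, 0, 0, 0, 0.135]
    - [0.3, -0.567, -0.856, 0, 0, 0, 0.149]
    - [0.3, -0.567, -0.856, 0, 0, 0, 0.149]
    - [0.3, -0.567, -0.856, 0, 0, 0, 0.149]

```text
clock: 5.07
tcp_pos: [0.5225, -0.1201, 0.1486]
orientation: [-2.056, -2.372, 0.003]
contact_force: [-0.1, 0.1, -2.4]
grip_width: 0.0434
```

```bash
python3 plan.py 525.5 -120 48 98.35
python3 - <<'E'
from bench import r
import cv2,pickle
f=r.grab_frame("wrist");pickle.dump(f,open("pics/w2.pkl","wb"));cv2.imwrite("pics/w2.png",f["pixels"][:,:,::-1])
E
```

```text
t 5.07 tcp [ 522.5 -120.1  148.6] F [-0.1  0.1 -2.4] w 43.4 q [-0.3   0.4   0.52  2.   -0.27  0.81  0.51]
shift [-0.003  0.022  0.671] turn [-0.001  -0.0002 -0.0009]
```

View pics/w2.png

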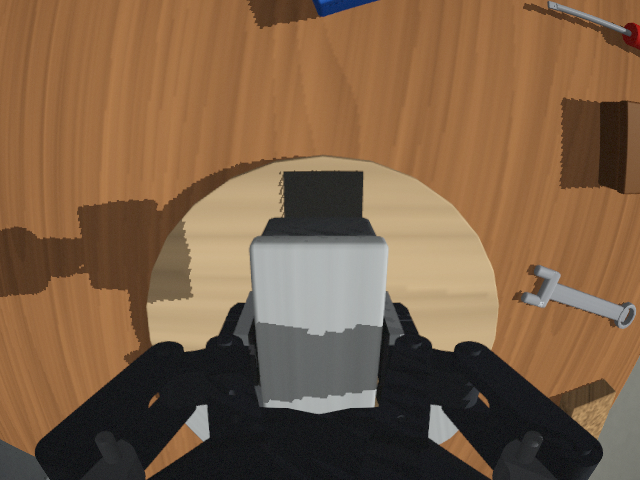

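The wrist view shows the tin held level at (318,320), with the pad's outer end visible behind it from (284,171) to (363,171). I'll compare the pad edge with the tin from this view.

Run:
```python
import pickle
from h import *
f=pickle.load(open("pics/w2.pkl","rb"));im=f["pixels"].astype(int)
for y in(180,195,208):print(y,[int(im[y,x].max()) for x in range(276,292)],[int(im[y,x].max()) for x in range(356,370)])
print([int(im[y,325].max()) for y in range(164,178)])
c=back(f,undist(f,[(284,171),(363.5,171),(284,195),(363.5,195)]),.032)[:,:2]*1e3;print("pad",c.round(1))
m=(c[0]+c[1])/2
for a in(98.35,):
  u=np.array([np.cos(np.radians(a)),np.sin(np.radians(a))]);print("pad centre",(m-45*u).round(1),"width",np.linalg.norm(c[0]-c[1]))
t=back(f,undist(f,[(251,240),(386.5,240)]),.1729)[:,:2]*1e3;print("tin end",t.round(1),np.linalg.norm(t[0]-t[1]),"centre",(t.mean(0)-40*u).round(1))
d=t[0]-t[1];print("tin ang",np.degrees(np.arctan2(d[1],d[0]))+90)
```

```text
180 [185, 185, 184, 182, 109, 129, 132, 97, 55, 38, 39, 41, 42, 41, 44, 42] [41, 43, 43, 41, 38, 39, 41, 166, 187, 185, 186, 186, 187, 187]
195 [195, 195, 194, 195, 195, 191, 116, 115, 62, 41, 36, 43, 39, 42, 41, 39] [44, 41, 41, 43, 43, 42, 78, 164, 194, 194, 194, 194, 194, 194]
208 [189, 187, 188, 187, 169, 110, 124, 188, 76, 40, 43, 42, 44, 44, 42, 43] [39, 41, 40, 39, 41, 42, 126, 175, 188, 188, 187, 186, 188, 188]
[179, 179, 180, 178, 178, 179, 147, 64, 37, 41, 42, 38, 42, 42]
pad [[494.2 -77.9]
 [547.1 -70.2]
 [496.2 -94.3]
 [549.8 -86.5]]
pad centre [ 527.2 -118.6] width 53.454067249899246
tin end [[497.4 -80.9]
 [538.5 -74.9]] 41.5996109833233 centre [ 523.8 -117.5]
tin ang -81.79819113550343
```

send_rows:
  deltas:
    - [0.3, -0.006, 0.023, 0.05, 0, 0, 0]
    - [0.3, -0.006, 0.023, 0.2, 0, 0, 0]
    - [0.3, -0.006, 0.023, 0.35, 0, 0, 0]
    - [0.3, -0.006, 0.023, 0.48, 0, 0, 0]
    - [0.3, -0.006, 0.023, 0.57, 0, 0, 0]
    - [0.3, -0.006, 0.023, 0.61, 0, 0, 0]
    - [0.3, -0.006, 0.023, 0.63, 0, 0, 0]
    - [0.3, -0.006, 0.023, 0.64, 0, 0, 0]
    - [0.3, -0.006, 0.023, 0.64, 0, 0, 0]
    - [0.3, -0.006, 0.023, 0.64, 0, 0, 0]

```text
clock: 5.95
tcp_pos: [0.5284, -0.1203, 0.0547]
orientation: [2.057, 2.373, 0.001]
contact_force: [-0.1, -0.4, -2.3]
grip_width: 0.0437
```

```bash
python3 plan.py 526 -120.5 48 98.35
python3 - <<'E'
from bench import r
import cv2,pickle
for n in("scene","top","wrist"):
    f=r.grab_frame(n);pickle.dump(f,open(f"pics/p_{n}.pkl","wb"))
a=pickle.load(open("pics/p_scene.pkl","rb"))["pixels"][180:380,60:300,::-1]
b=pickle.load(open("pics/p_wrist.pkl","rb"))["pixels"][100:440,120:520,::-1]
cv2.imwrite("pics/p.png",cv2.hconcat([cv2.resize(a,(400,333)),cv2.resize(b,(392,333))]))
E
```

```text
t 5.95 tcp [ 528.4 -120.3   54.7] F [-0.1 -0.4 -2.3] w 43.7 q [-0.22  0.55  0.42  2.04 -0.38  0.62  0.6 ]
shift [ 0.001 -0.016  0.045] turn [ 0.0004  0.0001 -0.001 ]
```

View pics/p.png

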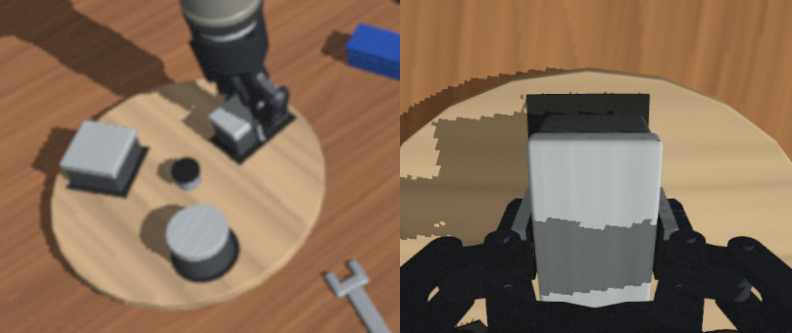

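The tin hangs about 7 mm above the pad and about 2.5 mm too far along tool +y, while the disc looks unturned. I'll correct that and lower it gently.

send_rows:
  deltas:
    - [0.3, 0, -0.009, 0, 0, 0, 0]
    - [0.3, 0, -0.018, 0, 0, 0, 0]
    - [0.3, 0, -0.018, 0.01, 0, 0, 0]
    - [0.3, 0, -0.018, 0.02, 0, 0, 0]
    - [0.3, 0, -0.018, 0.03, 0, 0, 0]
    - [0.3, 0, -0.018, 0.035, 0, 0, 0]
    - [0.3, 0, -0.018, 0.038, 0, 0, 0]
    - [0.3, 0, -0.018, 0.038, 0, 0, 0]
    - [0.3, 0, -0.018, 0.038, 0, 0, 0]

```text
clock: 6.85
tcp_pos: [0.525, -0.1206, 0.0483]
orientation: [-2.058, -2.374, 0.0]
contact_force: [-0.3, 0.0, -2.9]
grip_width: 0.0433
```

```bash
python3 plan.py 526 -120.5 47.7 98.35
```

```text
t 6.85 tcp [ 525.  -120.6   48.3] F [-0.3  0.  -2.9] w 43.3 q [-0.21  0.56  0.42  2.05 -0.39  0.61  0.61]
shift [-0.     0.006  0.004] turn [-0.0001 -0.     -0.0011]
```

No contact yet. I'll go down in steps of about 0.5 mm.

send_rows:
  deltas:
    - [0.3, 0, 0.004, 0.002, 0, 0, 0]
    - [0.3, 0, 0.004, 0.004, 0, 0, 0]
    - [0.3, 0, 0.004, 0.005, 0, 0, 0]
    - [0.3, 0, 0.004, 0.005, 0, 0, 0]

```text
clock: 7.18
tcp_pos: [0.5258, -0.1205, 0.0477]
orientation: [2.058, 2.374, 0.0]
contact_force: [-0.6, 0.5, -1.9]
grip_width: 0.0437
```

send_rows:
  deltas:
    - [0.3, 0, 0, 0.002, 0, 0, 0]
    - [0.3, 0, 0, 0.004, 0, 0, 0]
    - [0.3, 0, 0, 0.005, 0, 0, 0]
    - [0.3, 0, 0, 0.005, 0, 0, 0]

```text
clock: 7.52
tcp_pos: [0.5261, -0.1205, 0.0477]
orientation: [2.058, 2.373, 0.002]
contact_force: [-1.6, 1.0, 7.7]
grip_width: 0.0435
```

Contact at 7.7 N, so the tin is on the pad. I'll open slowly.

send_rows:
  deltas:
    - [0.5, 0, 0, -0.002, 0, 0, 0]
    - [0.52, 0, 0, -0.002, 0, 0, 0]
    - [0.54, 0, 0, -0.002, 0, 0, 0]
    - [0.56, 0, 0, -0.002, 0, 0, 0]
    - [0.6, 0, 0, -0.002, 0, 0, 0]
    - [0.65, 0, 0, -0.002, 0, 0, 0]
    - [0.7, 0, 0, -0.002, 0, 0, 0]
    - [0.75, 0, 0, -0.002, 0, 0, 0]
    - [0.75, 0, 0, -0.002, 0, 0, 0]
    - [0.75, 0, 0, -0.002, 0, 0, 0]

```text
clock: 8.35
tcp_pos: [0.5256, -0.1205, 0.0471]
orientation: [-2.058, -2.374, 0.0]
contact_force: [-0.4, 1.0, 0.4]
grip_width: 0.0643
```

```bash
python3 plan.py 526 -120.5 180 98.35
python3 - <<'E'
from bench import r
import cv2,pickle
f=r.grab_frame("wrist");pickle.dump(f,open("pics/w3.pkl","wb"));cv2.imwrite("pics/w3.png",f["pixels"][:,:,::-1])
E
```

```text
t 8.35 tcp [ 525.6 -120.5   47.1] F [-0.4  1.   0.4] w 64.3 q [-0.21  0.56  0.41  2.05 -0.39  0.61  0.61]
shift [-0.     0.002 -0.886] turn [-0.     -0.     -0.0011]
```

View pics/w3.png

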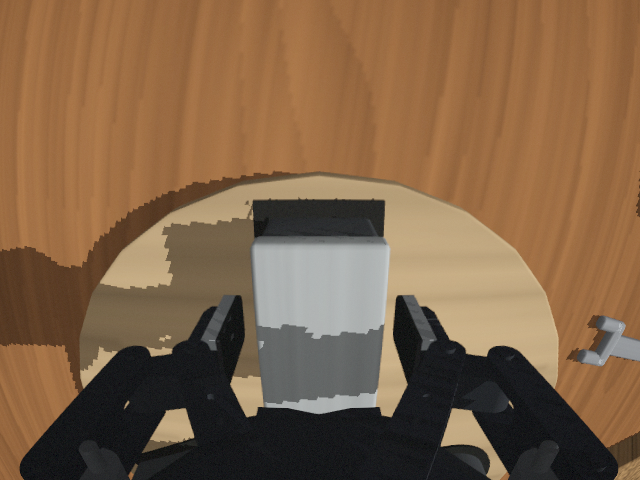

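The tin stands on the pad at (320,320), centred across it, and both fingers are clear. I'll go straight up and check from there.

send_rows:
  deltas:
    - [0.75, 0, 0, -0.05, 0, 0, 0]
    - [0.75, 0, 0, -0.15, 0, 0, 0]
    - [0.75, 0, 0, -0.3, 0, 0, 0]
    - [0.75, 0, 0, -0.5, 0, 0, 0]
    - [0.75, 0, 0, -0.7, 0, 0, 0]
    - [0.75, 0, 0, -0.88, 0, 0, 0]
    - [0.75, 0, 0, -1, 0, 0, 0]
    - [0.75, 0, 0, -1, 0, 0, 0]

```text
clock: 9.07
tcp_pos: [0.5279, -0.1213, 0.2016]
orientation: [2.055, 2.369, 0.008]
contact_force: [0.3, -0.8, -0.1]
grip_width: 0.064
```

send_rows:
  deltas:
    - [0.75, -0.2, 0, -0.1, 0, 0, 0]
    - [0.75, -0.4, 0, -0.2, 0, 0, 0]
    - [0.75, -0.6, 0, -0.3, 0, 0, 0]
    - [0.75, -0.8, 0, -0.4, 0, 0, 0]
    - [0.75, -0.8, 0, -0.4, 0, 0, 0]
    - [0.75, -0.8, 0, -0.4, 0, 0, 0]
    - [0.75, -0.8, 0, -0.4, 0, 0, 0]
    - [0.75, -0.8, 0, -0.4, 0, 0, 0]

```text
clock: 9.73
tcp_pos: [0.5423, -0.2376, 0.2561]
orientation: [-2.054, -2.374, 0.0]
contact_force: [-0.2, 1.0, -0.5]
grip_width: 0.064
```

Run:
```python
from bench import r
from h import *
out=[]
for n,uv in(("scene",None),("top",None),("wrist",None)):
    f=r.grab_frame(n);im=f["pixels"].astype(int);mx,mn=im.max(2),im.min(2)
    cv2.imwrite(f"pics/end_{n}.png",f["pixels"][:,:,::-1])
    w=back
    p=np.array([.526,-.120,.072]);Rm=cv2.Rodrigues(f["rvec"])[0];c=Rm@p+np.array(f["tvec"]).ravel()
    if n=="wrist":
        a=np.arctan2(np.hypot(c[0],c[1]),c[2]);d=c[:2]/np.hypot(c[0],c[1])*a
    else:d=c[:2]/c[2]
    u=d*f["camera_matrix"][0,0]+f["camera_matrix"][:2,2];u=u.round().astype(int);print(n,u,end=" ")
    if 0<=u[0]<640 and 0<=u[1]<480:
        m=(mn>100)&(mx-mn<45);print((wrect if n=="wrist" else rect)(f,m,u,.072))
        x0=int(np.clip(u[0]-90,0,460));y0=int(np.clip(u[1]-90,0,300))
        out.append(cv2.resize(f["pixels"][y0:y0+180,x0:x0+180,::-1],(260,260)))
cv2.imwrite("pics/end.png",cv2.hconcat(out))
```

```text
scene [208 243] ((531.7, -120.6), 98.2, (52.0, 82.7))
top [425 281] ((525.7, -119.8), 98.1, (46.5, 81.9))
wrist [318  76] ((527.8, -118.9), 98.2, (43.4, 79.4))
```

View pics/end.png

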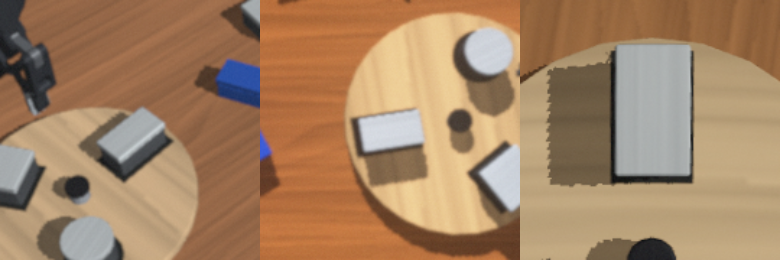

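```bash
python3 -c "
from bench import r
print(r.hand_in())"
```

```text
the job is handed in; nothing more can be done
None
```

I gripped the small oblong tin across its 44 mm width and set it down on the empty pad. I released it slowly at about 8 N of contact, backed the arm off, and handed the job in at about 10 s of the 40 s allowed.

**Position:** The final top and wrist views put the tin at about (526–528, -119 to -120) mm. The pad was measured at about (526, -120) mm, so the tin is centred to within roughly 2 mm.

**Angle:** The tin's long side lies at 98.1–98.2°, against 98.3° for the pad before the placing. I did not re-measure the disc afterwards. The end crops show the pad still lying along the tin, and I saw no turn of the disc.

**State:** In those views the tin stands upright, lid up, with the gripper well clear.

**One disagreement:** The scene camera put the tin about 5 mm further along x (531.7 mm). Its outline was 8 mm too wide, probably because it took in the tin's bright side, so I relied on the other two views.

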